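# Set a carburetor and its slides out on the drying ledge

### The job

Push the carburetor across the parts cleaner's steel deck, without lifting it, over the open slot and onto the narrow drying ledge, so that it stands centred on the ledge and clear of the deck. Then pull the two tall throttle slides out of the sprung clip strip, one at a time, and stand each upright on the same ledge, centred on its width, one on either side of the carburetor. Last, press the black rocker switch fully over to on to start the drying fan; leave the short choke plunger in its clip and everything else as it is.

Things in the scene. Friction and masses are not known exactly. Their poses are not given: they have to be found in the camera images.
- ledge (a point): Middle of the top face of the drying ledge, a level steel bar 30 mm wide (along this point's x) and 340 mm long (along its y), along the far side of the parts cleaner, 100 mm above the bench. x points away from the deck and the robot, z up. Beyond the ledge is a drop.
- cleaner: The parts cleaner, a fixed steel housing 260 (x) x 340 (y) mm; origin at the centre of its underside, axes parallel to the ledge's. Its flat deck is level with the ledge top, 100 mm up, and spans x = -130 to 58 mm; then comes an open slot 23 mm wide and 40 mm deep, then the ledge at x = 81 to 111 mm.
- carb_mid (a point): Centre, half-way up, of the tarnished aluminium carburetor, 85 mm tall, 0.3 to 0.6 kg, standing on the deck. Its lowest 30 mm is the round float bowl, an upright cylinder 56 mm in diameter, flat underneath. Above it, 27 to 65 mm up, the level bore (38 mm thick, 84 mm long) runs along this point's y; a cap 38 mm across tops it.
- slide_a_mid (a point): Centre, half-way up, of one of two identical throttle slides: an upright brass cylinder 24 mm in diameter, 56 mm tall, about 80 g, with a flat foot and a waist (19 mm thick) 4 to 14 mm above the foot; plain above that. It stands in a clip of the strip, its foot 30 mm above the bench. Round: its yaw means nothing.
- slide_b_mid (a point): The same point of the other, identical throttle slide.
- strip: Clip strip: a fixed aluminium bar 230 x 40 mm, 30 mm high; origin at the centre of its underside, x along it. Clips at x = -81, -27, 27, 81 mm hold the slides and plunger in any order, one empty. Each has two spring jaws, on the part's -x and +x sides, up to 15 mm above the bar, pressing into its waist. A part comes out straight up with a pull of 3 to 10 N.
- plunger_mid (a point): Centre, half-way up, of the choke plunger, 38 mm tall: a brass foot 24 mm across and 18 mm high with a thin 10 mm steel stem on top; it stays in its clip.
- rocker (a joint): The black rocker switch on the cleaner's deck: 0 = off, 0.4 rad = fully on; it stays where it is left.
- rocker_on (a point): Top of the raised end of the rocker, the end to press straight down (2 to 5 N, about 6 mm of travel). The rocker is 40 mm long along the ledge's x, 22 mm wide; this point is 4 mm in from its end, the pivot 16 mm from it towards the ledge's -x. When off, this end stands about 19 mm above the deck.
- tin_cup: Tin cup with two brass jets in it, 60 mm wide and 50 mm tall, standing on the deck; origin at the centre of its underside. Leave it.
- float: Green plastic float, 60 x 36 x 28 mm, on the bench; origin at its underside. Leave it.
- screwdriver: Screwdriver lying on the bench. Leave it.
- brush: Brush lying on the bench. Leave it.
- spare_bowl: Spare round aluminium float bowl, 60 mm wide, 32 mm tall, on the bench. Leave it.

How it is judged:
On the way, in this order (a step that is already met when the one before it is completed fails the run):
1. the carburetor stands centred on the ledge, both slides still in their clips (x of carb_mid in the frame of ledge between -0.009 and 0.009 m and y of carb_mid in the frame of ledge between -0.14 and 0.14 m and z of carb_mid in the frame of ledge between 0.0395 and 0.0455 m and angle between carb_mid's own z axis and vertical below 0.08 rad and linear speed of carb below 0.02 m/s and distance of each of slide_a_mid, slide_b_mid from where it was at the start of the episode below 0.006 m), for 0.2 s.
2. one slide stands on the ledge while the other is still in its clip ((((x of slide_a_mid in the frame of ledge between -0.01 and 0.01 m and y of slide_a_mid in the frame of ledge between -0.165 and 0.165 m and z of slide_a_mid in the frame of ledge between 0.025 and 0.031 m and angle between slide_a_mid's own z axis and vertical below 0.08 rad and linear speed of slide_a below 0.02 m/s and contact force between slide_a and the fingers below 0.05 N) and distance of slide_b_mid from where it was at the start of the episode below 0.006 m) or ((x of slide_b_mid in the frame of ledge between -0.01 and 0.01 m and y of slide_b_mid in the frame of ledge between -0.165 and 0.165 m and z of slide_b_mid in the frame of ledge between 0.025 and 0.031 m and angle between slide_b_mid's own z axis and vertical below 0.08 rad and linear speed of slide_b below 0.02 m/s and contact force between slide_b and the fingers below 0.05 N) and distance of slide_a_mid from where it was at the start of the episode below 0.006 m))), for 0.2 s.
3. both slides stand on the ledge, the switch still off (x of slide_a_mid in the frame of ledge between -0.01 and 0.01 m and y of slide_a_mid in the frame of ledge between -0.165 and 0.165 m and z of slide_a_mid in the frame of ledge between 0.025 and 0.031 m and angle between each of slide_a_mid, slide_b_mid's own z axis and vertical below 0.08 rad and linear speed of each of slide_a, slide_b below 0.02 m/s and contact force between each of slide_a, slide_b and the fingers below 0.05 N and x of slide_b_mid in the frame of ledge between -0.01 and 0.01 m and y of slide_b_mid in the frame of ledge between -0.165 and 0.165 m and z of slide_b_mid in the frame of ledge between 0.025 and 0.031 m and value of joint rocker below 0.2 rad), for 0.2 s.
4. the rocker switch is fully on (value of joint rocker above 0.32 rad), for 0.2 s.
At the end, for the whole second after the job is handed in: Carburetor upright on the ledge, centre within 9 mm of its centreline; both slides upright on the ledge, one each side of the carburetor, centres within 10 mm of the centreline; all released and at rest; rocker above 0.32 rad; choke plunger within 8 mm of its start (x of carb_mid in the frame of ledge between -0.009 and 0.009 m and y of carb_mid in the frame of ledge between -0.14 and 0.14 m and z of carb_mid in the frame of ledge between 0.0395 and 0.0455 m and angle between each of carb_mid, slide_a_mid, slide_b_mid's own z axis and vertical below 0.08 rad and linear speed of each of carb, slide_a, slide_b below 0.02 m/s and x of slide_a_mid in the frame of ledge between -0.01 and 0.01 m and y of slide_a_mid in the frame of ledge between -0.165 and 0.165 m and z of slide_a_mid in the frame of ledge between 0.025 and 0.031 m and contact force between each of slide_a, slide_b and the fingers below 0.05 N and x of slide_b_mid in the frame of ledge between -0.01 and 0.01 m and y of slide_b_mid in the frame of ledge between -0.165 and 0.165 m and z of slide_b_mid in the frame of ledge between 0.025 and 0.031 m and ((x of slide_a_mid in the frame of carb above 0.02 m and x of slide_b_mid in the frame of carb below -0.02 m) or (x of slide_b_mid in the frame of carb above 0.02 m and x of slide_a_mid in the frame of carb below -0.02 m) or (y of slide_a_mid in the frame of carb above 0.02 m and y of slide_b_mid in the frame of carb below -0.02 m) or (y of slide_b_mid in the frame of carb above 0.02 m and y of slide_a_mid in the frame of carb below -0.02 m)) and value of joint rocker above 0.32 rad and distance of plunger_mid from where it was at the start of the episode below 0.008 m); the robot touches nothing.
It fails at once if the carburetor is lifted more than 15 mm off the deck (z of carb_mid in the frame of ledge above 0.0575 m).
It fails at once if the carburetor is tipped over or dropped (angle between carb_mid's own z axis and vertical above 0.5 rad or z of carb_mid in the frame of ledge below 0.0275 m).
It fails at once if the choke plunger is pulled from its clip (distance of plunger_mid from where it was at the start of the episode above 0.012 m).
It fails at once if the tin cup, float, screwdriver, brush or spare bowl is moved more than 30 mm (distance of any of tin_cup, float, screwdriver, brush, spare_bowl from where it was at the start of the episode above 0.03 m).
It also fails if it takes over 72 s, if anything falls off the work surface, if the arm or the gripper's body presses on something with over 40 N, if the wrist force passes 120 N, or if a joint passes its speed limit or range.

### The arm

A 7-joint arm with a two-finger parallel gripper is mounted at the origin on the work surface. World frame = base frame: x ahead of the robot, y to its left, z up, the work surface at z = 0. Lengths are in m, angles in rad, forces in N, time in s.
With the tool pointing down it reaches from about 0.35 to 0.775 m from the base axis. Payload 3.1 kg.
Tool frame: the origin (TCP) lies between the finger pads; the fingertips stand 19 mm ahead of it and the grasp point (between the pads) is the TCP (robot.tip_reach is the distance from the TCP to the fingertips, in m); z points along the fingers, y is the line along which they close (so a half turn about z gives the same grasp; the last joint's range is limited). The gripper opens to 85 mm and grips with 20 to 120 N. Pads are 22 mm wide; open, the fingers measure 114 mm over their backs; the gripper's body (76 mm by 85 mm) begins 54 mm behind the grasp point. The pads swing forward as they close: fully open they stand 13 mm farther back than shut.
Start: joints at [-0.042, 0.311, 0.014, 1.512, -0.004, 1.319, -0.027], TCP at [0.55, 0, 0.25] pointing down, gripper open.
Joint ranges: [-2.7, 2.7], [-0.3, 1.91], [-1.27, 1.3], [0.12, 2.57], [-1.44, 4.58], [0.2, 2.03], [-3.05, 3.05]. Speed limits (rad/s): [2.79, 2.79, 3.14, 3.14, 3.14, 3.14, 3.14].

### API

Orientations are given as a unit quaternion [x, y, z, w].
In Python, from cell import robot gives the robot as it stands.
- The arm moves only by the tool arm_command, never from a script. Its argument "steps" is text: rows parted by semicolons, each of 7 numbers parted by spaces: the turn, a rotation vector about the tool's x, y, z in rad, then the shift along the tool's x, y, z in mm, then the finger opening in mm, from 0 to 85.4. In form: ax ay az tx ty tz fingers; .... A call has 1 to 10 rows; each row is the pose to reach, as a shift and turn from the pose commanded when the call began, along the tool's axes at that moment; what a row does not reach only later rows make up. A row lasts 1/10 s, in which the tool goes at most 50 mm and 8.59 degrees, less where a joint would pass 70% of its speed; a pose out of reach is approached as far as the arm can. A call with a gripper value outside its range is refused whole. The fingers move at their own pace and stop on an object; "squeeze" is the grip in N (left out, the last holds). Time passes only in rows, so rows that repeat a pose let the fingers close. It gives the time, the measured TCP pose, the force, the opening and the grip force at its end, in the units of the state.
- robot.get_state(): the state, without advancing time (a new reading comes with each control period).
- robot.get_image(name): name is "scene" or "side" or "wrist"; returns a dict with "frame" (480x640x3 uint8, red, green, blue), "range_z" (480x640 float32, m along the optical axis (not along the pixel's ray), 0 where there is no reading), "K" (3x3 intrinsics, pixels), "T" (4x4, takes a point from camera to world coordinates). Camera axes: x right, y up, looking along -z (the intrinsics and any distortion apply to the point x, -y, -z); pixel columns grow to the right and rows downward; lengths in m; the calibration is good to about 2 mm. A picture is of the moment at which its call begins.
- robot.sign_off(): hands the job in; it is judged then, once.
Trained networks look in a picture, given as the dict that the camera call returned (one of the last four; its "shot" number tells which), for a name from the list of things; names that differ only in an ending like _2 or _b are one class to them, and where a whole thing is asked for, a point or a joint stands for the part that bears it (a point fixed in the world has none). Each returns a list of dicts, best first, with "score" (0 to 1); they miss things now and then, are a little off and sometimes report something else, mostly with a low value. They report only what shows in the picture. A call takes as long as a camera call.
- robot.look_for(picture, label): "xy" ([column, row] as shares, 0 to 1, of the picture: columns of its width, rows of its height, amid what is visible of it).
- robot.tip_of(picture, label): "xy" ([column, row] as shares, 0 to 1, of the picture: columns of its width, rows of its height: a listed point, or the origin of a listed thing).
The state is a dict: "time": time; "joint_pos": joint angles; "joint_vel": joint speeds; "joint_torque": joint torques, N m; "tool_pos": TCP position; "orientation": TCP orientation; "force": force on the tool from outside, world axes, zero at the start; "torque": the same for the moment, N m; "gripper_width": opening from 0.0 (shut) to 1.0 (fully open); "gripper_force": force on a finger pad.
Only numpy, scipy, OpenCV 4.12 (cv2) and the standard library are available. Lean on these libraries where they do the work, as an engineer would, in place of code of your own. Each camera call takes 0.05 s, during which the arm holds its last target. There are 200 camera calls.

## Working session

There is one attempt and no reset: what is moved stays moved. The work goes in short steps, Python scripts to look and compute and a tool call to move; the robot and the scene stay as the last step left them, time stands still between calls to the robot, and variables do not carry over. Pictures are saved under pics/ and viewed, at most 10 in all, crops included, and the job is handed in when it is done.

Besides the shell and the picture viewer there is one more tool, called after "Emit:" as name(argument=value, ...), one argument or row to a line, values as JSON. arm_command: Moves the arm, as the interface text tells. Its arguments: {"type":"object","properties":{"steps":{"type":"string"},"squeeze":{"type":"number"}},"required":["steps"]}

```bash
mkdir -p pics; cat > h.py <<'E'
import numpy as np, cv2
from cell import robot
def ray(im,xy):
    K=np.array(im["K"]);T=np.array(im["T"]);u,v=xy[0]*640,xy[1]*480
    d=np.array([(u-K[0,2])/K[0,0],-(v-K[1,2])/K[1,1],-1.0])
    return T[:3,3],T[:3,:3]@d
def atz(im,xy,z):
    o,d=ray(im,xy);return o+d*(z-o[2])/d[2]
def cloud(im):
    K=np.array(im["K"]);T=np.array(im["T"]);r=np.asarray(im["range_z"])
    v,u=np.mgrid[:480,:640]+0.5
    p=np.stack([(u-K[0,2])/K[0,0]*r,-(v-K[1,2])/K[1,1]*r,-r],-1)
    P=p@T[:3,:3].T+T[:3,3];P[r<=0]=np.nan
    return P
def tri(l):
    A=np.zeros((3,3));b=np.zeros(3)
    for o,d in l:
        d=d/np.linalg.norm(d);M=np.eye(3)-np.outer(d,d);A+=M;b+=M@o
    p=np.linalg.solve(A,b)
    return p,[round(1000*float(np.linalg.norm(np.cross(p-o,d/np.linalg.norm(d)))),1) for o,d in l]
def save(im,n):cv2.imwrite('pics/'+n,cv2.cvtColor(np.asarray(im["frame"]),cv2.COLOR_RGB2BGR))
E
python3 - <<'E'
from h import *
np.set_printoptions(precision=4,suppress=True)
ims={n:robot.get_image(n) for n in("scene","side","wrist")}
for n,im in ims.items():
    save(im,n+'0.png');print(n,im["T"][:3,3] if hasattr(im["T"],'shape') else im["T"], [k for k in im])
    P=cloud(im)
    for l in ["ledge","cleaner","carb_mid","slide_a_mid","strip","plunger_mid","rocker_on","tin_cup","float"]:
        for r in robot.tip_of(im,l)[:3]:
            xy=r["xy"];c,w=min(639,int(xy[0]*640)),min(479,int(xy[1]*480))
            print(' ',l,round(r["score"],2),np.round([xy[0]*640,xy[1]*480],0),P[w,c])
s=robot.get_state();print(s)
E
cd pics; python3 -c "
import cv2,numpy as np
cv2.imwrite('all0.png',cv2.resize(np.hstack([cv2.imread('scene0.png'),cv2.imread('side0.png')]),(800,300)))"
```

```text
scene [1.6097 0.5568 0.8546] ['frame', 'range_z', 'K', 'T', 'shot']
  ledge 0.81 [271. 229.] [ 0.6404 -0.0781  0.0979]
  ledge 0.69 [438. 266.] [0.5077 0.3027 0.0417]
  cleaner 0.98 [290. 243.] [ 0.6503 -0.0222  0.085 ]
  carb_mid 0.92 [292. 198.] [ 0.5702 -0.0633  0.1556]
  slide_a_mid 0.76 [444. 252.] [0.4709 0.3025 0.0625]
  slide_a_mid 0.67 [292. 199.] [ 0.5667 -0.0654  0.1504]
  strip 0.72 [440. 278.] [0.5294 0.3169 0.026 ]
  plunger_mid 0.56 [439. 266.] [0.516  0.3065 0.0515]
  tin_cup 0.94 [264. 181.] [ 0.4836 -0.2012  0.1216]
  float 0.73 [364. 337.] [0.7939 0.2395 0.0224]
side [-0.1324 -0.7287  0.9541] ['frame', 'range_z', 'K', 'T', 'shot']
  ledge 0.86 [355. 248.] [ 0.6351 -0.0785  0.1024]
  cleaner 0.89 [329. 299.] [ 0.4801 -0.1506  0.0979]
  carb_mid 0.92 [327. 249.] [ 0.5379 -0.0857  0.1585]
  slide_a_mid 0.63 [197. 222.] [0.4527 0.2959 0.0668]
  strip 0.66 [353. 250.] [ 0.6322 -0.0783  0.0979]
  strip 0.61 [209. 232.] [0.4755 0.2838 0.0252]
  plunger_mid 0.67 [181. 229.] [0.403  0.2867 0.0768]
  plunger_mid 0.65 [211. 215.] [0.5419 0.3702 0.0019]
  rocker_on 0.62 [287. 
[... 294 characters left out ...]
0.1399]
  carb_mid 0.77 [314. 338.] [ 0.549  -0.0513  0.1671]
  rocker_on 0.78 [295. 186.] [0.5352 0.0419 0.1175]
  tin_cup 0.89 [224. 441.] [0.5292 0.0107 0.3089]
{'time': 1.5, 'joint_pos': array([-0.0417,  0.3109,  0.014 ,  1.5115, -0.0044,  1.3192, -0.0272]), 'joint_vel': array([-0.0007, -0.0004,  0.0001,  0.0014, -0.0014, -0.0003,  0.0004]), 'joint_torque': array([ -0.0001, -37.9805,   0.1457, -23.0857,   0.0122,   0.0018,
        -0.    ]), 'tool_pos': array([0.55  , 0.    , 0.2503]), 'orientation': array([0.7071, 0.7071, 0.    , 0.    ]), 'force': array([-0.0667, -1.25  , -0.3428]), 'torque': array([-0.0329,  0.0022, -0.026 ]), 'gripper_force': 0.0, 'gripper_width': 0.9959154316970528}
```

View pics/scene0.png

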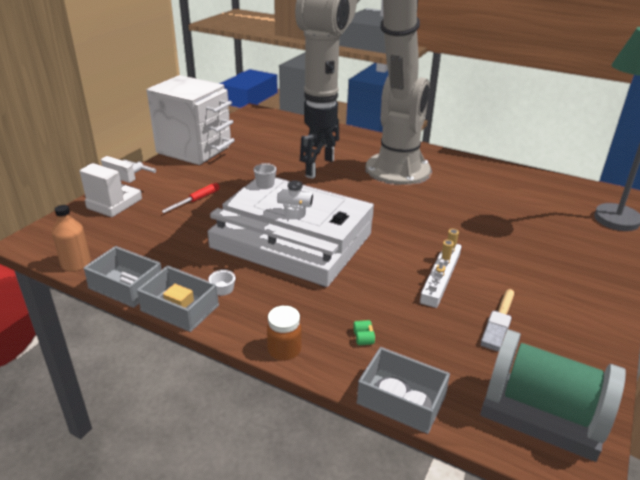

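View pics/side0.png

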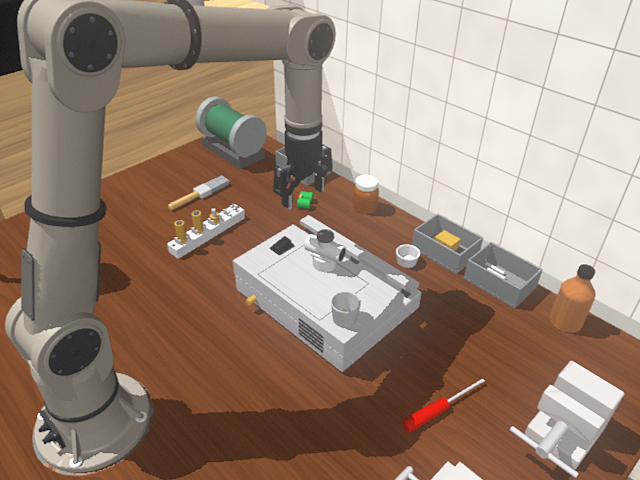

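The scene view shows the cleaner around (290,225) with the carb at (292,198), the rocker at (340,217), the cup at (264,178) and the strip at (440,275). The side view shows the slides at (180,230) and (197,220), the plunger at (213,215), and the strip's far clip empty. Next I'll fit the geometry from the clouds.

```bash
cat > m.py <<'E'
from h import *
from scipy.optimize import minimize
np.set_printoptions(precision=4,suppress=True)
def deckfit(P,x0):
    P=P.reshape(-1,3);P=P[np.isfinite(P).all(1)]
    P=P[(np.hypot(P[:,0]-x0[0],P[:,1]-x0[1])<.26)]
    top=np.abs(P[:,2]-.1)<.006; low=P[:,2]<.085
    def box(q,a,b): # signed dist, neg inside
        d=np.maximum(np.maximum(a-q[:,0],q[:,0]-b),np.abs(q[:,1])-.17);return d
    def f(t):
        c,s=np.cos(t[2]),np.sin(t[2]);d=P[:,:2]-t[:2]
        q=np.c_[c*d[:,0]+s*d[:,1],-s*d[:,0]+c*d[:,1]]
        sd=np.minimum(box(q,-.13,.058),box(q,.081,.111))
        return np.clip(sd[top],0,.006).sum()+np.clip(-sd[low],0,.006).sum()
    best=min((minimize(f,[x0[0],x0[1],y],method='Nelder-Mead',options=dict(initial_simplex=[[x0[0],x0[1],y],[x0[0]+.01,x0[1],y],[x0[0],x0[1]+.01,y],[x0[0],x0[1],y+.06]],xatol=1e-5,fatol=1e-7)) for y in np.arange(-.6,.61,.1)),key=lambda r:r.fun)
    return best.x,best.fun,top.sum(),low.sum()
E
python3 - <<'E'
from m import *
C={}
for n in("scene","side","wrist"):
    im=robot.get_image(n);C[n]=cloud(im)
    try: print(n,deckfit(C[n],(.545,-.055)))
    except Exception as e: print(e)
a=np.concatenate([C[n].reshape(-1,3) for n in("scene","side","wrist")])
t=deckfit(a,(.545,-.055))[0];print('all',t)
c,s=np.cos(t[2]),np.sin(t[2]);R=np.array([[c,-s],[s,c]])
print('ledge',t[:2]+R@[.096,0])
for n in C:
    P=C[n].reshape(-1,3);P=P[np.isfinite(P).all(1)]
    S=P[(np.abs(P[:,0]-.48)<.16)&(np.abs(P[:,1]-.3)<.08)]
    b=S[np.abs(S[:,2]-.03)<.005]
    if len(b)>50:
        r=cv2.minAreaRect((b[:,:2]*1000).astype(np.float32));print(n,'strip',r,np.median(b[:,2]))
    h=S[(S[:,2]>.05)&(S[:,2]<.1)]
    for x in np.arange(.36,.60,.01):
        g=h[np.abs(h[:,0]-x)<.005]
        if len(g)>5: print('  x%.2f n%d y%.4f zmax%.4f'%(x,len(g),g[:,1].mean(),g[:,2].max()))
    tp=h[h[:,2]>.082]
    print('  tops n',len(tp),[ (tp[m].mean(0),tp[m].min(0),tp[m].max(0)) for m in (tp[:,0]<.435,tp[:,0]>=.435) if m.sum()>3])
    k=P[(np.abs(P[:,0]-.56)<.08)&(np.abs(P[:,1]+.07)<.08)]
    cap=k[(k[:,2]>.178)&(k[:,2]<.19)];print('  cap',len(cap),cap.mean(0),cap.min(0),cap.max(0))
    br=k[(k[:,2]>.135)&(k[:,2]<.163)]
    if len(br)>10: print('  bore',cv2.minAreaRect((br[:,:2]*1000).astype(np.float32)))
    rk=P[(np.abs(P[:,0]-.535)<.05)&(np.abs(P[:,1]-.045)<.03)&(P[:,2]>.106)&(P[:,2]<.125)]
    if len(rk)>10: print('  rocker',len(rk),cv2.minAreaRect((rk[:,:2]*1000).astype(np.float32)),rk[rk[:,2].argmax()])
E
```

```text
scene (array([ 0.3189, -0.1113, -0.0557]), np.float64(27.560449555743723), np.int64(4857), np.int64(24548))
side (array([ 0.5424, -0.082 ,  0.0165]), np.float64(4.478171842654362), np.int64(9174), np.int64(16256))
wrist (array([ 0.5431, -0.082 ,  0.0241]), np.float64(5.787212221250799), np.int64(65134), np.int64(81183))
all [ 0.5425 -0.0823  0.019 ]
ledge [ 0.6385 -0.0805]
scene strip ((492.0253601074219, 309.8186340332031), (230.5957489013672, 40.213340759277344), 3.893033504486084) 0.02753553151712751
  x0.40 n12 y0.3013 zmax0.0844
  x0.41 n45 y0.3075 zmax0.0866
  x0.42 n67 y0.3048 zmax0.0878
  x0.46 n33 y0.3094 zmax0.0877
  x0.47 n108 y0.3082 zmax0.0861
  x0.48 n12 y0.3087 zmax0.0835
  x0.52 n28 y0.3115 zmax0.0670
  tops n 85 [(array([0.4109, 0.3041, 0.084 ]), array([0.3977, 0.2923, 0.0824]), array([0.4251, 0.3166, 0.0878])), (array([0.4646, 0.3078, 0.0842]), array([0.4507, 0.2967, 0.0823]), array([0.4761, 0.3183, 0.0877]))]
  cap 107 [ 0.5534 -0.0632  0.1815] [ 0.5312 -0.0817  0.1782] [ 0.5739 -0.0464  0.1851]
  bore ((560.4902954101562, -58.894439697265625), (48.16279602050781, 
[... 754 characters left out ...]
, 0.0898]))]
  cap 180 [ 0.5477 -0.0709  0.1834] [ 0.5308 -0.0885  0.178 ] [ 0.5686 -0.0496  0.188 ]
  bore ((543.9822998046875, -70.95340728759766), (41.995201110839844, 89.09687805175781), 22.751605987548828)
  rocker 158 ((517.5985107421875, 39.728248596191406), (42.758995056152344, 27.402687072753906), 0.4897897243499756) [0.5345 0.0296 0.1195]
  tops n 0 []
  cap 2535 [ 0.55   -0.0641  0.1842] [ 0.5312 -0.085   0.178 ] [ 0.5685 -0.0472  0.1864]
  bore ((555.0360717773438, -65.01656341552734), (47.7841911315918, 85.81228637695312), 16.01316261291504)
  rocker 1689 ((518.874755859375, 42.037601470947266), (40.905052185058594, 22.276142120361328), 1.1446772813796997) [0.5324 0.0377 0.1188]
```

View pics/wrist0.png

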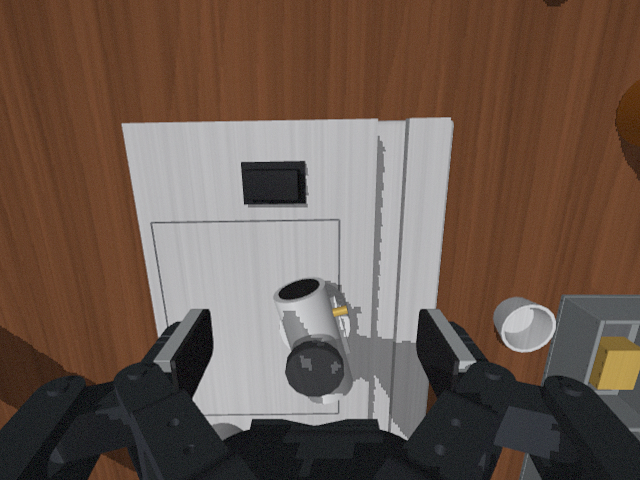

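The wrist view shows the carb cap at (315,368), with its bore running up-left to (300,290), the rocker at (273,185), and the ledge between columns 405 and 450. I'll refine the bore axis and cap centre.

```bash
python3 - <<'E'
from m import *
im=robot.get_image("wrist");P=cloud(im).reshape(-1,3);P=P[np.isfinite(P).all(1)]
k=P[(np.abs(P[:,0]-.55)<.07)&(np.abs(P[:,1]+.055)<.07)]
cap=k[(k[:,2]>.1825)&(k[:,2]<.19)];(x,y),r=cv2.minEnclosingCircle((cap[:,:2]*1000).astype(np.float32));print('cap',x,y,r,np.median(cap[:,2]))
for lo,hi in((.156,.168),(.160,.168),(.150,.168)):
    b=k[(k[:,2]>lo)&(k[:,2]<hi)&(k[:,1]>-.042)]
    m=np.median(b,0);l=cv2.fitLine((b[:,:2]*1000).astype(np.float32),cv2.DIST_HUBER,0,.01,.01).ravel();print(lo,len(b),m,l,b.max(0),'yaw from cap',np.arctan2(-(m[0]-x/1000),m[1]-y/1000))
for r in robot.tip_of(im,"carb_mid"):print(r["score"],atz(im,r["xy"],.1425))
for r in robot.tip_of(im,"rocker_on"):print(r["score"],atz(im,r["xy"],.119))
for r in robot.tip_of(im,"ledge"):print(r["score"],atz(im,r["xy"],.1))
for y in (-.0,-.05,.05,.07):
    q=P[(np.abs(P[:,1]-y)<.003)&(np.abs(P[:,2]-.1)<.004)&(P[:,0]>.6)]
    q=np.sort(q[:,0]);g=np.diff(q);print(y,'ledge',q[0],q[-1],[(q[i],q[i+1]) for i in np.where(g>.005)[0]])
E
```

```text
cap 549.9674682617188 -66.20145416259766 19.162750244140625 0.1845647151126417
0.156 1227 [ 0.5433 -0.0324  0.1623] [  0.9986  -0.0531 542.1089 -32.4043] [ 0.5595 -0.0223  0.1661] yaw from cap 0.19572272902443968
0.16 887 [ 0.5425 -0.0332  0.1634] [  0.981   -0.1941 541.8493 -33.1871] [ 0.5566 -0.0227  0.1661] yaw from cap 0.22112098559939572
0.15 1645 [ 0.5446 -0.0317  0.1606] [  0.9815  -0.1917 544.3197 -32.4076] [ 0.573  -0.0214  0.1661] yaw from cap 0.1548620721114835
0.56 [ 0.5479 -0.0662  0.1425]
0.65 [0.5371 0.0438 0.119 ]
0.7 [ 0.6373 -0.0812  0.1   ]
-0.0 ledge 0.6203645819121649 0.650994433335277 []
-0.05 ledge 0.6213398187469662 0.651738868316539 []
0.05 ledge 0.6193655865867472 0.6500755213659207 []
0.07 ledge 0.6192942662714946 0.6495006374309283 []
```

Emit:
arm_command(
  steps="0 0 -0.11 -33 0 0 85; 0 0 -0.22 -66 0 0 85; 0 0 -0.22 -66 -1 0 70; 0 0 -0.22 -66 -1 45 70; 0 0 -0.22 -66 -1 80 70; 0 0 -0.22 -66 -1 92 70; 0 0 -0.22 -66 -1 92 70",
  squeeze=20,
)

```text
time: 2.55
tool_pos: [0.5476, -0.0654, 0.1565]
orientation: [0.625, 0.781, -0.001, -0.002]
force: [0.3, -0.1, 1.1]
gripper_width: 0.822
gripper_force: 0.0
```

Emit:
arm_command(
  steps="0 0 0 0 1 -1 35; 0 0 0 0 1 -1 35; 0 0 0 0 1 -1 35; 0 0 0 0 1 -1 35; 0 0 0 0 1 -1 35; 0 0 0 0 1 -1 35; 0 0 0 0 1 -1 35",
  squeeze=20,
)

```text
time: 3.25
tool_pos: [0.551, -0.0659, 0.1617]
orientation: [0.625, 0.78, 0.001, 0.001]
force: [-2.3, -0.1, 5.9]
gripper_width: 0.438
gripper_force: 20.5
```

```bash
python3 - <<'E'
from h import *
im=robot.get_image("side");cv2.imwrite('pics/s1.png',cv2.resize(cv2.cvtColor(np.asarray(im["frame"])[180:320,230:440],cv2.COLOR_RGB2BGR),None,fx=3,fy=3))
s=robot.get_state();print(s["tool_pos"],s["orientation"],s["force"],s["gripper_width"],s["gripper_force"])
E
```

```text
[ 0.5509356  -0.06587017  0.16172495] [0.6251564  0.78049783 0.00083057 0.00138797] [-2.52771292 -0.33095563  6.42304906] 0.43977152201576547 20.47897607088089
```

View pics/s1.png

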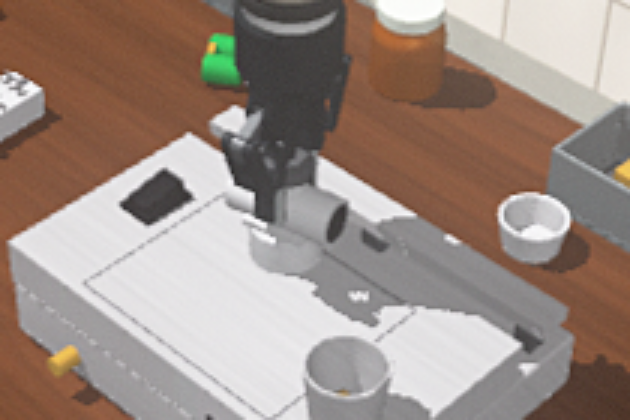

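The carb is gripped, with the opening at 37.5 mm and a light downward bias. I'll slide it along the deck.

Emit:
arm_command(
  steps="0 0 0 -3 8 0 35; 0 0 0.03 -7 19 0 35; 0 0 0.06 -11 30 0 35; 0 0 0.09 -15 41 0 35; 0 0 0.12 -19 52 0 35; 0 0 0.15 -24 63 0 35; 0 0 0.18 -28 74 0 35; 0 0 0.2 -31 82 0 35; 0 0 0.2 -31 82 0 35; 0 0 0.2 -31 82 0 35",
)

```text
time: 4.3
tool_pos: [0.6368, -0.0774, 0.1618]
orientation: [0.7, 0.714, 0.001, -0.0]
force: [-3.4, 2.3, 6.5]
gripper_width: 0.433
gripper_force: 20.4
```

```bash
python3 - <<'E'
from m import *
s=robot.get_state();print(s["tool_pos"],s["orientation"],s["force"],s["gripper_width"],s["gripper_force"])
im=robot.get_image("wrist");P=cloud(im).reshape(-1,3);P=P[np.isfinite(P).all(1)]
cap=P[(P[:,2]>.180)&(P[:,2]<.19)&(np.hypot(P[:,0]-.637,P[:,1]+.078)<.025)]
print(len(cap),cap.mean(0) if len(cap) else 0,cap.min(0),cap.max(0))
for y in (-.0,-.03,-.12,.05,.07):
    q=P[(np.abs(P[:,1]-y)<.003)&(np.abs(P[:,2]-.1)<.004)&(P[:,0]>.6)]
    if len(q)>5:
        q=np.sort(q[:,0]);g=np.diff(q);print(y,'ledge',q[0],q[-1],[(q[i],q[i+1]) for i in np.where(g>.005)[0]])
save(im,'w2.png')
E
```

```text
[ 0.6368 -0.0774  0.1618] [ 0.7     0.7142  0.0006 -0.0001] [-3.4253  2.2768  6.4518] 0.4330752380175582 20.366520881652832
9418 [ 0.6373 -0.0749  0.1841] [ 0.6145 -0.0959  0.18  ] [ 0.6596 -0.0579  0.19  ]
-0.0 ledge 0.6205134790085566 0.6504362509314342 []
-0.03 ledge 0.6209943112734428 0.6507515894709544 []
0.05 ledge 0.6194738739336992 0.6496297972431628 []
```

View pics/w2.png

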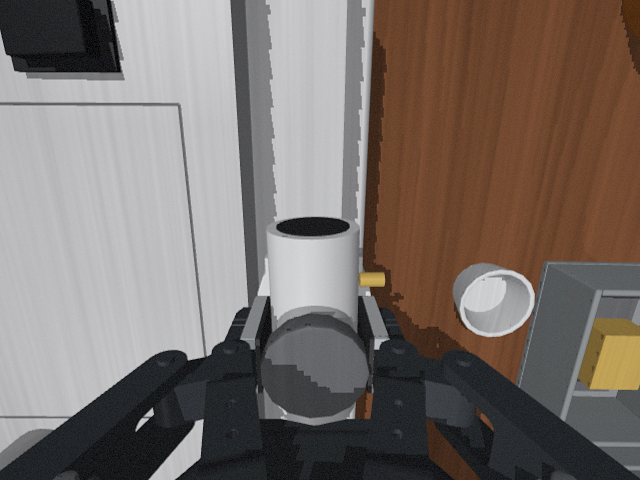

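The carb sits centred at about (0.637, -0.076), bore parallel to the ledge (cap at pixel (315,365)). I'll release it and go up.

Emit:
arm_command(
  steps="0 0 0 0 0 0 60; 0 0 0 0 0 0 60; 0 0 0 0 0 0 60; 0 0 0 0 0 0 60; 0 0 0 0 0 -15 60; 0 0 0 0 0 -50 60; 0 0 0 0 0 -100 60; 0 0 0.14 35 -20 -110 60; 0 0 0.28 70 -40 -110 60; 0 0 0.42 105 -60 -110 60",
)

```text
time: 5.35
tool_pos: [0.5745, 0.0266, 0.2701]
orientation: [0.835, 0.55, 0.001, 0.0]
force: [0.3, 1.0, -0.6]
gripper_width: 0.703
gripper_force: 0.0
```

```bash
python3 - <<'E'
from m import *
s=robot.get_state();print(s["tool_pos"],s["orientation"],s["force"],s["joint_pos"])
im=robot.get_image("wrist");P=cloud(im).reshape(-1,3);P=P[np.isfinite(P).all(1)]
cap=P[(P[:,2]>.1825)&(P[:,2]<.19)&(np.hypot(P[:,0]-.637,P[:,1]+.078)<.04)]
if len(cap)>9: print(cv2.minEnclosingCircle((cap[:,:2]*1000).astype(np.float32)),np.median(cap[:,2]))
for n in("scene","side"):
    im=robot.get_image(n)
    for l in("carb_mid",):
        for r in robot.tip_of(im,l)[:1]:print(n,r["score"],atz(im,r["xy"],.1425))
    save(im,n+'3.png')
E
```

```text
[0.5745 0.0266 0.2701] [0.8354 0.5497 0.0011 0.0004] [ 0.3489  1.0454 -0.6132] [-0.1525  0.3517  0.1069  1.4088 -0.0379  1.3808 -0.4518]
((640.952880859375, -74.80368041992188), 18.880468368530273) 0.1845123478994679
scene 0.67 [ 0.6451 -0.0787  0.1425]
side 0.74 [0.5094 0.0132 0.1425]
```

```bash
python3 - <<'E'
from m import *
im=robot.get_image("wrist");P=cloud(im).reshape(-1,3);P=P[np.isfinite(P).all(1)]
cap=P[(P[:,2]>.1825)&(P[:,2]<.19)&(np.hypot(P[:,0]-.637,P[:,1]+.078)<.04)]
print(len(cap),cv2.minEnclosingCircle((cap[:,:2]*1000).astype(np.float32)),cap.mean(0))
for y in (-.02,.0,.03,.05,-.14,-.2):
    q=P[(np.abs(P[:,1]-y)<.003)&(np.abs(P[:,2]-.1)<.004)&(P[:,0]>.59)]
    if len(q)>5:
        q=np.sort(q[:,0]);g=np.diff(q);print(y,'ledge',q[0],q[-1],[(q[i],q[i+1]) for i in np.where(g>.005)[0]])
print(deckfit(P,(.545,-.08)))
E
```

```text
900 ((640.7267456054688, -75.18631744384766), 18.44679832458496) [ 0.6446 -0.0718  0.1845]
-0.02 ledge 0.5900525389140083 0.6506713666413755 [(np.float64(0.5977398870255912), np.float64(0.6206524126987438))]
0.0 ledge 0.5900038420338017 0.6503251522547123 [(np.float64(0.5974100459544068), np.float64(0.620345549266733))]
0.03 ledge 0.5900062267900598 0.6497821627792778 [(np.float64(0.5968741092421487), np.float64(0.6198857519041583))]
0.05 ledge 0.5900020827054775 0.6494831804237379 [(np.float64(0.5965314441828846), np.float64(0.619466878760785))]
(array([ 0.5408, -0.0831,  0.0168]), np.float64(0.24562148288586697), np.int64(49311), np.int64(60690))
```

Emit:
arm_command(
  steps="0 0 -0.14 2 25 0 60; 0 0 -0.28 4 45 0 60; 0 0 -0.40 5 63 0 60; 0 0 -0.4 5 63 0 60; 0 0 -0.4 5 63 0 60",
)

```text
time: 6.15
tool_pos: [0.6347, 0.004, 0.2685]
orientation: [0.709, 0.706, -0.001, -0.0]
force: [-0.5, 0.6, 0.4]
gripper_width: 0.703
gripper_force: 0.0
```

```bash
cat > chk.py <<'E'
from m import *
im=robot.get_image("wrist");P=cloud(im).reshape(-1,3);P=P[np.isfinite(P).all(1)]
print(robot.get_state()["tool_pos"])
cap=P[(P[:,2]>.1825)&(P[:,2]<.19)&(np.hypot(P[:,0]-.637,P[:,1]+.078)<.04)]
if len(cap)>5:print(len(cap),cv2.minEnclosingCircle((cap[:,:2]*1000).astype(np.float32)),cap.mean(0),cap.min(0),cap.max(0))
for y in (-.02,.0,.03,.05,-.12,-.14,-.16,-.2):
    q=P[(np.abs(P[:,1]-y)<.003)&(np.abs(P[:,2]-.1)<.004)&(P[:,0]>.605)]
    if len(q)>5: print(y,'ledge',q[:,0].min(),q[:,0].max())
save(im,'chk.png')
E
python3 chk.py
```

```text
[0.6344 0.0048 0.2689]
1923 ((638.0146484375, -76.65658569335938), 19.630483627319336) [ 0.6376 -0.0761  0.1845] [ 0.6191 -0.0958  0.1825] [ 0.6564 -0.0573  0.1864]
-0.02 ledge 0.621627302111673 0.650686178498927
0.0 ledge 0.6211333764917422 0.6504526375243124
0.03 ledge 0.6208009922035209 0.6501452525737731
0.05 ledge 0.6203673340401478 0.6490959538245489
-0.2 ledge 0.6247765940364539 0.6537177791167753
```

Emit:
arm_command(
  steps="0 0 0.14 30 -24 0 60; 0 0 0.28 60 -48 0 60; 0 0 0.42 90 -72 0 60; 0 0 0.56 120 -96 0 60; 0 0 0.7 150 -120 0 60; 0 0 0.84 180 -144 0 60; 0 0 0.98 210 -168 0 60; 0 0 1.12 240 -192 0 60; 0 0 1.26 265 -213 0 60; 0 0 1.4 265 -213 0 60",
)

```text
time: 7.2
tool_pos: [0.4164, 0.2763, 0.2697]
orientation: [0.996, 0.087, -0.001, -0.002]
force: [0.6, -1.2, -0.5]
gripper_width: 0.705
gripper_force: 0.0
```

Emit:
arm_command(
  steps="0 0 0.11 0 0 0 60; 0 0 0.11 0 0 0 60; 0 0 0.11 0 0 0 60",
)

```text
time: 7.5
tool_pos: [0.4213, 0.2705, 0.2696]
orientation: [1.0, 0.031, 0.0, -0.0]
force: [0.2, -1.1, 0.1]
gripper_width: 0.703
gripper_force: 0.0
```

```bash
cat > sl.py <<'E'
from m import *
im=robot.get_image("wrist");P=cloud(im).reshape(-1,3);P=P[np.isfinite(P).all(1)]
s=robot.get_state();print(s["tool_pos"],s["orientation"],s["joint_pos"])
S=P[(np.abs(P[:,0]-.48)<.15)&(np.abs(P[:,1]-.3)<.08)]
b=S[np.abs(S[:,2]-.03)<.004];print('strip',cv2.minAreaRect((b[:,:2]*1000).astype(np.float32)),np.median(b[:,2]))
tp=S[(S[:,2]>.082)&(S[:,2]<.092)]
for lo,hi in((.37,.435),(.435,.49)):
    g=tp[(tp[:,0]>lo)&(tp[:,0]<hi)]
    if len(g)>5: print('slide',len(g),cv2.minEnclosingCircle((g[:,:2]*1000).astype(np.float32)),np.median(g,0))
g=S[(S[:,2]>.06)&(S[:,2]<.075)&(S[:,0]>.49)];print('plunger',g.mean(0) if len(g) else 0,g[:,2].max() if len(g) else 0)
for l in("slide_a_mid","plunger_mid"):
    for r in robot.tip_of(im,l)[:3]:print(l,round(r["score"],2),np.array(r["xy"])*[640,480],atz(im,r["xy"],.058))
save(im,'w4.png')
E
python3 sl.py
```

```text
[0.4214 0.2705 0.2695] [ 0.9995  0.031   0.0001 -0.0001] [-0.6877  0.1985  0.0996  1.6106 -0.0203  1.3332 -2.094 ]
strip ((487.9324951171875, 306.8786926269531), (229.91517639160156, 40.179969787597656), 4.104340076446533) 0.029693501106522968
slide 523 ((407.15606689453125, 301.0297546386719), 12.060311317443848) [0.4075 0.3009 0.086 ]
slide 599 ((460.6506652832031, 304.9293518066406), 11.89340591430664) [0.461  0.3049 0.086 ]
plunger [0.5143 0.3086 0.0674] 0.0693514112672931
slide_a_mid 0.76 [281.472 174.48 ] [0.4604 0.3049 0.058 ]
plunger_mid 0.95 [279.424 111.504] [0.5156 0.3087 0.058 ]
```

View pics/w4.png

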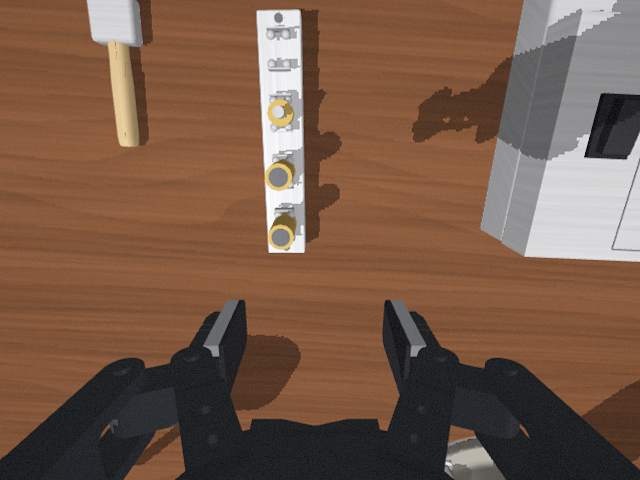

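The view shows the slides at (281,237) and (279,176), the plunger at (280,112), and an empty top clip at (279,65). The slides measure (0.4072, 0.3010) and (0.4607, 0.3049) with tops at 0.086, which matches the strip geometry.

Emit:
arm_command(
  steps="0 0 0 -6 -16 40 60; 0 0 0 -12 -31 80 60; 0 0 0 -12 -31 120 60; 0 0 0 -12 -31 140 60; 0 0 0 -12 -31 140 60; 0 0 0 -12 -31 140 60",
)

```text
time: 8.25
tool_pos: [0.4083, 0.3009, 0.1298]
orientation: [1.0, 0.03, 0.0, -0.0]
force: [0.7, 0.3, -0.1]
gripper_width: 0.703
gripper_force: 0.0
```

Emit:
arm_command(
  steps="0 0 0 -1 0 30 60; 0 0 0 -1 0 57 60; 0 0 0 -1 0 57 60; 0 0 0 -1 0 57 20; 0 0 0 -1 0 57 20; 0 0 0 -1 0 57 20; 0 0 0 -1 0 57 20; 0 0 0 -1 0 57 20; 0 0 0 -1 0 57 20; 0 0 0 -1 0 57 20",
  squeeze=40,
)

```text
time: 9.25
tool_pos: [0.4085, 0.3018, 0.0745]
orientation: [1.0, 0.03, 0.002, -0.001]
force: [0.1, -1.4, 7.2]
gripper_width: 0.266
gripper_force: 39.1
```

Emit:
arm_command(
  steps="0 0 0 0 0 -4 20; 0 0 0 0 0 -10 20; 0 0 0 0 0 -16 20; 0 0 0 0 0 -30 20; 0 0 0 0 0 -60 20; 0 0 0 0 0 -100 20; 0 0 0 0 0 -145 20; 0 0 0 0 0 -187 20; 0 0 0 0 0 -187 20",
)

```text
time: 10.15
tool_pos: [0.4095, 0.3033, 0.2669]
orientation: [1.0, 0.031, 0.006, -0.004]
force: [1.1, 0.3, -0.2]
gripper_width: 0.265
gripper_force: 40.9
```

```bash
python3 - <<'E'
from m import *
s=robot.get_state();print(s["tool_pos"],s["orientation"],s["gripper_width"],s["gripper_force"],s["force"],s["joint_pos"])
ims={n:robot.get_image(n) for n in("scene","side")};L=[]
for n,im in ims.items():
    for r in robot.tip_of(im,"slide_a_mid")[:3]:print(n,round(r["score"],2),np.array(r["xy"])*[640,480],atz(im,r["xy"],s["tool_pos"][2]-.015))
im=robot.get_image("wrist");P=cloud(im).reshape(-1,3);P=P[np.isfinite(P).all(1)]
# held slide
t=s["tool_pos"];g=P[(np.hypot(P[:,0]-t[0],P[:,1]-t[1])<.02)&(np.abs(P[:,2]-t[2]-.0)<.05)];print('near tcp',len(g),g.mean(0),g.min(0),g.max(0),np.percentile(g[:,2],95))
top=g[g[:,2]>np.percentile(g[:,2],95)-.003];print(cv2.minEnclosingCircle((top[:,:2]*1000).astype(np.float32)))
a=np.asarray(ims["side"]["frame"])[60:280,120:320];b=np.asarray(im["frame"])[260:480,210:410]
cv2.imwrite('pics/h5.png',cv2.cvtColor(cv2.resize(np.hstack([a,b]),None,fx=2,fy=2),cv2.COLOR_RGB2BGR))
E
```

```text
[0.4095 0.3033 0.2669] [ 0.9995  0.0306  0.0056 -0.0045] 0.2651689361229831 40.92655152082443 [ 1.1142  0.3183 -0.2191] [-0.735   0.2083  0.0777  1.6046 -0.0173  1.3151 -2.1644]
scene 0.45 [447.68  254.112] [0.7483 0.371  0.2519]
side 0.69 [197.824 219.504] [0.3364 0.0857 0.2519]
near tcp 12489 [0.413  0.3034 0.2755] [0.392  0.2848 0.217 ] [0.4249 0.3232 0.3169] 0.31504159523256275
((421.867431640625, 304.0330810546875), 15.523898124694824)
```

View pics/h5.png

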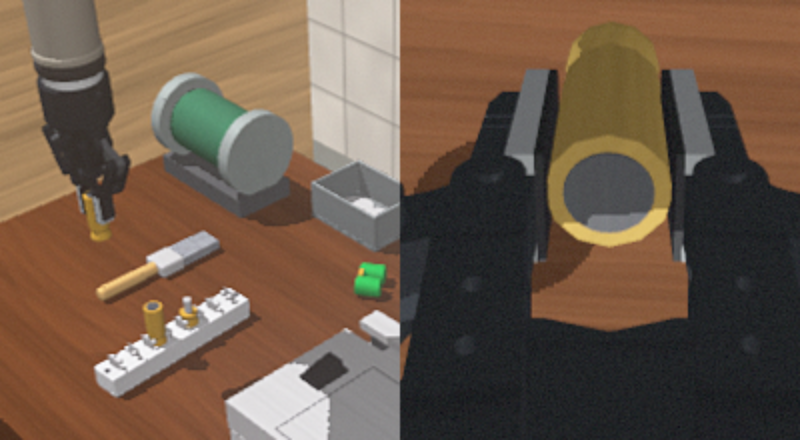

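The slide is held upright between the pads at (612,190) in the picture, and the other slide and the plunger are still clipped. Next I carry it to the ledge's far (-y) end; on arrival I'll measure its offset from the TCP.

```bash
cat > held.py <<'E'
from m import *
s=robot.get_state();t=s["tool_pos"];print(t,s["orientation"],s["gripper_width"],s["force"],s["joint_pos"])
im=robot.get_image("wrist");P=cloud(im).reshape(-1,3);P=P[np.isfinite(P).all(1)]
g=P[(np.hypot(P[:,0]-t[0],P[:,1]-t[1])<.0135)&(P[:,2]<t[2]+.02)&(P[:,2]>t[2]+.005)];z=np.median(g[:,2][g[:,2]>t[2]+.009]);g=g[np.abs(g[:,2]-z)<.002]
c,r=cv2.minEnclosingCircle((g[:,:2]*1000).astype(np.float32));print('held top',len(g),z,c,r,'rel',np.array(c)/1000-t[:2])
for y in (-.12,-.14,-.16,-.18,-.2,-.22,-.03,-.01,.01,.03,.05,.07):
    q=P[(np.abs(P[:,1]-y)<.003)&(np.abs(P[:,2]-.1)<.004)&(P[:,0]>.61)]
    if len(q)>8: print(y,'ledge',q[:,0].min(),q[:,0].max())
E
python3 held.py
```

```text
[0.4056 0.3002 0.2577] [ 0.9995  0.0305 -0.0016  0.0011] 0.2689797141023346 [-0.3218  0.0515 -0.4737] [-0.7348  0.2159  0.0775  1.6179 -0.0172  1.3124 -2.1644]
held top 2864 0.26916182110064224 (405.581787109375, 300.1678466796875) 13.482600212097168 rel [-0.0001 -0.    ]
```

Emit:
arm_command(
  steps="0 0 0 28 48 -10 20; 0 0 0 50 92 -20 20; 0 0 0 75 136 -20 20; 0 0 0 100 180 -20 20; 0 0 0 125 224 -20 20; 0 0 0 150 268 -20 20; 0 0 0 170 312 -20 20; 0 0 0 190 356 -20 20; 0 0 0 195 400 -20 20; 0 0 0 198 440 -20 20",
)

```text
time: 11.45
tool_pos: [0.6309, -0.1296, 0.2769]
orientation: [1.0, 0.029, -0.002, 0.001]
force: [0.0, -0.5, -0.4]
gripper_width: 0.266
gripper_force: 40.9
```

Emit:
arm_command(
  steps="0 0 0 0 25 0 20; 0 0 0 0 50 0 20; 0 0 0 0 50 0 20; 0 0 0 0 50 0 20",
)

```text
time: 11.85
tool_pos: [0.6336, -0.1763, 0.2776]
orientation: [1.0, 0.03, -0.001, -0.001]
force: [0.3, 0.5, 0.0]
gripper_width: 0.267
gripper_force: 40.9
```

```bash
python3 held.py
```

```text
[ 0.6336 -0.1763  0.2776] [ 0.9996  0.0297 -0.0015 -0.0007] 0.2674290933687042 [0.3013 0.5066 0.0136] [ 0.0559  0.5468  0.3356  1.1237 -0.1728  1.5007 -1.1531]
held top 2854 0.2889602813925124 (633.574951171875, -176.2490234375) 13.438827514648438 rel [-0.      0.0001]
-0.12 ledge 0.6217248208282465 0.6515425692498311
-0.14 ledge 0.6218855908270158 0.6519026773464495
-0.16 ledge 0.6219569877712261 0.6521335840682556
-0.18 ledge 0.6226880861505981 0.6524740138892035
-0.2 ledge 0.6226935766785446 0.652904425979175
-0.22 ledge 0.622945656665327 0.6533254829009127
-0.03 ledge 0.6451182100003977 0.6498389088369766
-0.01 ledge 0.6428859664982327 0.6498067567947909
0.01 ledge 0.6194581087825322 0.6493104730464977
0.03 ledge 0.6190162829526317 0.6490809575907033
0.05 ledge 0.6187524849745576 0.648680824196217
0.07 ledge 0.618466698538344 0.6484870992782572
```

```bash
cat >> held.py <<'E'
h=P[(np.abs(P[:,1]-t[1])<.004)&(np.abs(P[:,2]-z)<.0015)&(np.abs(P[:,0]-t[0])<.03)];x=np.sort(h[:,0]);print('xs',np.percentile(x,[0,1,99,100]),'mid rel',(x[0]+x[-1])/2-t[0])
E
python3 held.py|tail -1
```

```text
xs [0.6204 0.6215 0.6446 0.6455] mid rel -0.0010702132415023602
```

Emit:
arm_command(
  steps="0 0 0 5 0 40 20; 0 0 0 5 0 80 20; 0 0 0 5 0 110 20; 0 0 0 5 0 118 20; 0 0 0 5 0 118 20; 0 0 0 5 0 118 20",
)

```text
time: 12.55
tool_pos: [0.6406, -0.1755, 0.1634]
orientation: [1.0, 0.031, 0.002, 0.0]
force: [0.1, -0.5, 0.2]
gripper_width: 0.27
gripper_force: 40.9
```

```bash
python3 held.py
```

```text
[ 0.6406 -0.1755  0.1634] [0.9995 0.031  0.0018 0.0004] 0.2703525959550014 [ 0.0874 -0.5417  0.1938] [ 0.0499  0.609   0.3184  1.3044 -0.19    1.2539 -1.1356]
held top 2854 0.17470520298491343 (640.4083862304688, -175.3806915283203) 13.389535903930664 rel [-0.0002  0.0001]
-0.12 ledge 0.6212293984637383 0.6520009090122694
-0.14 ledge 0.6221064503255027 0.6524225846629089
-0.16 ledge 0.6226496244541097 0.6527340695351869
-0.18 ledge 0.6423015986905267 0.6529327333011365
-0.2 ledge 0.6236475838910239 0.6534125101204425
-0.22 ledge 0.6228599278345428 0.6537980294369745
-0.03 ledge 0.6457767042315116 0.6506529954934083
-0.01 ledge 0.6366151691166593 0.65020199481117
xs [0.627  0.6279 0.6509 0.6518] mid rel -0.001178951973325515
```

Emit:
arm_command(
  steps="0 0 0 -1 0 8 20; 0 0 0 -1 0 14 20; 0 0 0 -1 0 17 20; 0 0 0 -1 0 18.5 20; 0 0 0 -1 0 18.5 20; 0 0 0 -1 0 18.5 20",
)

```text
time: 13.2
tool_pos: [0.6381, -0.176, 0.1446]
orientation: [1.0, 0.03, 0.0, -0.0]
force: [-2.7, 0.9, 6.8]
gripper_width: 0.272
gripper_force: 41.3
```

Emit:
arm_command(
  steps="0 0 0 0 0 -0.5 20; 0 0 0 0 0 -0.5 28; 0 0 0 0 0 -0.5 32; 0 0 0 0 0 -0.5 40; 0 0 0 0 0 -0.5 45; 0 0 0 0 0 -0.5 45; 0 0 0 0 0 -20 45; 0 0 0 0 0 -60 45; 0 0 0 0 0 -100 45; 0 0 0 0 0 -120 45",
)

```text
time: 14.2
tool_pos: [0.6396, -0.1766, 0.2673]
orientation: [1.0, 0.03, 0.003, 0.001]
force: [0.1, -0.5, -0.2]
gripper_width: 0.528
gripper_force: 0.0
```

```bash
cat > see.py <<'E'
from m import *
import sys
s=robot.get_state();t=s["tool_pos"];print(t,s["orientation"],s["gripper_width"],s["force"])
im=robot.get_image("wrist");P=cloud(im).reshape(-1,3);P=P[np.isfinite(P).all(1)]
a=P[(np.abs(P[:,0]-.638)<.03)&(np.abs(P[:,2]-.156)<.003)]
for lo,hi in((-.22,-.14),(-.02,.08)):
    g=a[(a[:,1]>lo)&(a[:,1]<hi)]
    if len(g)>9: print('slide top',len(g),cv2.minEnclosingCircle((g[:,:2]*1000).astype(np.float32)),np.median(g[:,2]))
for y in (-.15,-.2,-.0,.02,.04,.06):
    q=P[(np.abs(P[:,1]-y)<.003)&(np.abs(P[:,2]-.1)<.004)&(P[:,0]>.608)]
    if len(q)>8: print(y,'ledge',q[:,0].min(),q[:,0].max())
for n in ("side","scene"):
    i2=robot.get_image(n);
    for r in robot.tip_of(i2,"slide_a_mid")[:3]:print(n,round(r["score"],2),atz(i2,r["xy"],.128))
    if n=="side":f=np.asarray(i2["frame"])[180:400,140:440]
f=cv2.resize(f,(600,440));g=cv2.resize(np.asarray(im["frame"]),(200,150))
cv2.imwrite('pics/'+sys.argv[1],cv2.cvtColor(f,cv2.COLOR_RGB2BGR))
E
python3 see.py p6.png
```

```text
[ 0.6396 -0.1766  0.2673] [0.9995 0.0304 0.0032 0.0011] 0.5279963315109137 [ 0.1436 -0.5025 -0.2132]
slide top 851 ((636.4493408203125, -176.09417724609375), 12.04969310760498) 0.15601428623798014
-0.15 ledge 0.622333515461028 0.6521156837890021
-0.2 ledge 0.622629245040203 0.6528592562573243
-0.0 ledge 0.6199509688084646 0.6496049990593102
0.02 ledge 0.6191573293287113 0.6492871866576231
0.04 ledge 0.6188073301008525 0.6492472281051184
0.06 ledge 0.6185616868449654 0.6484617597718445
side 0.52 [0.4152 0.2268 0.128 ]
scene 0.69 [0.5768 0.3305 0.128 ]
```

View pics/p6.png

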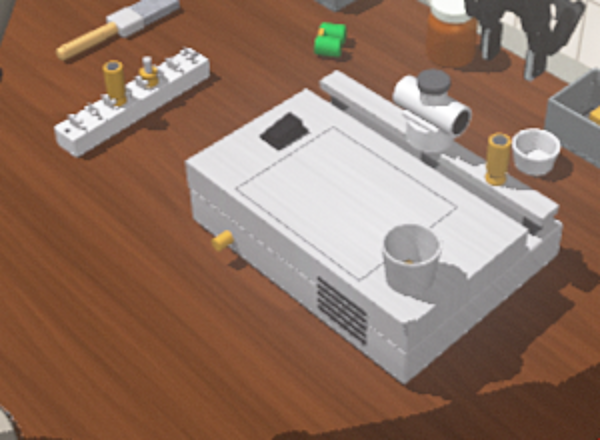

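The slide stands upright at image (497,158), measured at x 0.6365 against a centreline of 0.6374. Now for the second slide.

Emit:
arm_command(
  steps="0 0 0 -14 -47 -10 60; 0 0 0 -28 -94 -10 60; 0 0 0 -42 -141 -10 60; 0 0 0 -56 -188 -10 60; 0 0 0 -70 -235 -10 60; 0 0 0 -84 -282 -10 60; 0 0 0 -98 -329 -10 60; 0 0 0 -112 -376 -10 60; 0 0 0 -126 -423 -10 60; 0 0 0 -140 -470 -10 60",
)

```text
time: 15.45
tool_pos: [0.4679, 0.286, 0.2707]
orientation: [1.0, 0.031, -0.002, 0.001]
force: [1.0, 0.8, 0.1]
gripper_width: 0.703
gripper_force: 0.0
```

Emit:
arm_command(
  steps="0 0 0 -10 -22 40 60; 0 0 0 -10 -22 80 60; 0 0 0 -10 -22 120 60; 0 0 0 -10 -22 140 60; 0 0 0 -10 -22 140 60; 0 0 0 -10 -22 140 60",
)

```text
time: 16.05
tool_pos: [0.458, 0.3057, 0.132]
orientation: [1.0, 0.03, -0.001, 0.001]
force: [-0.6, 1.0, 0.2]
gripper_width: 0.704
gripper_force: 0.0
```

Emit:
arm_command(
  steps="0 0 0 3 1 30 60; 0 0 0 3 1 58 60; 0 0 0 3 1 58 60; 0 0 0 3 1 58 20; 0 0 0 3 1 58 20; 0 0 0 3 1 58 20; 0 0 0 3 1 58 20; 0 0 0 3 1 58 20; 0 0 0 3 1 58 20; 0 0 0 3 1 58 20",
  squeeze=40,
)

```text
time: 17.05
tool_pos: [0.4632, 0.3059, 0.0771]
orientation: [1.0, 0.03, 0.002, -0.001]
force: [0.6, -0.7, 6.6]
gripper_width: 0.266
gripper_force: 39.2
```

Emit:
arm_command(
  steps="0 0 0 0 0 -4 20; 0 0 0 0 0 -10 20; 0 0 0 0 0 -16 20; 0 0 0 0 0 -30 20; 0 0 0 0 0 -60 20; 0 0 0 0 0 -100 20; 0 0 0 0 0 -145 20; 0 0 0 0 0 -187 20; 0 0 0 0 0 -187 20",
)

```text
time: 17.95
tool_pos: [0.4645, 0.3073, 0.2699]
orientation: [1.0, 0.031, 0.006, -0.004]
force: [0.7, -0.2, -0.0]
gripper_width: 0.268
gripper_force: 41.0
```

Emit:
arm_command(
  steps="0 0 0 20 36 0 20; 0 0 0 40 72 0 20; 0 0 0 60 108 0 20; 0 0 0 80 144 0 20; 0 0 0 100 180 0 20; 0 0 0 120 216 0 20; 0 0 0 140 252 0 20; 0 0 0 158 285 0 20; 0 0 0 158 285 0 20; 0 0 0 158 285 0 20",
)

```text
time: 18.95
tool_pos: [0.6362, 0.0291, 0.2611]
orientation: [1.0, 0.029, -0.001, -0.0]
force: [0.4, 0.1, -1.4]
gripper_width: 0.265
gripper_force: 40.9
```

Emit:
arm_command(
  steps="0 0 0 0 0 40 20; 0 0 0 0 0 80 20; 0 0 0 0 0 95 20; 0 0 0 0 0 100 20; 0 0 0 0 0 100 20; 0 0 0 0 0 100 20",
)

```text
time: 19.55
tool_pos: [0.6375, 0.0313, 0.1636]
orientation: [1.0, 0.031, 0.001, -0.0]
force: [0.6, -0.7, -0.7]
gripper_width: 0.264
gripper_force: 40.9
```

```bash
python3 held.py
```

```text
[0.6375 0.0313 0.1636] [ 0.9995  0.0311  0.0015 -0.0003] 0.26355222018198476 [ 0.6132 -0.6741 -0.7268] [-0.2366  0.5502  0.2508  1.389  -0.1394  1.2167 -1.482 ]
held top 2599 0.17313949514695226 (637.3566284179688, 31.231130599975586) 13.408329010009766 rel [-0.0002 -0.0001]
-0.12 ledge 0.649029276297062 0.6520647643796844
-0.14 ledge 0.6398158957795725 0.6523288692334513
-0.03 ledge 0.6200453428019832 0.6506111524434085
-0.01 ledge 0.6194928046320852 0.6500512032949812
0.01 ledge 0.6268019569736246 0.6499245459448206
0.03 ledge 0.6400420188562251 0.649559599856289
0.05 ledge 0.624090750906499 0.6491754370911764
0.07 ledge 0.6183257912984936 0.6490933459151276
xs [0.6235 0.6241 0.6468 0.6475] mid rel -0.0020227907496747077
```

Emit:
arm_command(
  steps="0 0 0 -0.5 0 7 20; 0 0 0 -0.5 0 12 20; 0 0 0 -0.5 0 15 20; 0 0 0 -0.5 0 17 20; 0 0 0 -0.5 0 17 20; 0 0 0 -0.5 0 17 20",
)

```text
time: 20.2
tool_pos: [0.6362, 0.0302, 0.1472]
orientation: [1.0, 0.03, 0.001, -0.0]
force: [-4.5, -0.9, 9.7]
gripper_width: 0.267
gripper_force: 41.6
```

Emit:
arm_command(
  steps="0 0 0 0 0 -0.5 20; 0 0 0 0 0 -0.5 28; 0 0 0 0 0 -0.5 32; 0 0 0 0 0 -0.5 40; 0 0 0 0 0 -0.5 45; 0 0 0 0 0 -0.5 45; 0 0 0 0 0 -20 45; 0 0 0 0 0 -60 45; 0 0 0 0 0 -100 45; 0 0 0 0 0 -120 45",
)

```text
time: 21.2
tool_pos: [0.6377, 0.0302, 0.2691]
orientation: [1.0, 0.03, 0.003, 0.0]
force: [1.2, -0.4, -0.1]
gripper_width: 0.528
gripper_force: 0.0
```

```bash
python3 see.py p7.png; python3 - <<'E'
from m import *
im=robot.get_image("wrist")
P=cloud(im).reshape(-1,3);P=P[np.isfinite(P).all(1)]
rk=P[(np.abs(P[:,0]-.52)<.03)&(np.abs(P[:,1]-.042)<.025)&(P[:,2]>.106)&(P[:,2]<.125)]
print(len(rk),cv2.minAreaRect((rk[:,:2]*1000).astype(np.float32)) if len(rk)>5 else 0, rk[rk[:,2]>.116].mean(0))
for r in robot.tip_of(im,"rocker_on"):print(r["score"],atz(im,r["xy"],.119))
E
```

```text
[0.6377 0.0302 0.2691] [0.9995 0.0304 0.0033 0.    ] 0.5278227853869207 [ 1.245  -0.4123 -0.0536]
slide top 877 ((636.3572998046875, -176.0876007080078), 12.883386611938477) 0.15585648198076807
slide top 842 ((633.6242065429688, 29.55426025390625), 12.117748260498047) 0.15591558110369325
-0.15 ledge 0.6437689600307399 0.6521488606094688
-0.2 ledge 0.6410354085757328 0.6529288362165367
-0.0 ledge 0.6195218053525943 0.6496111143372242
0.02 ledge 0.6342324700176225 0.6493783908905219
0.04 ledge 0.6226060615965932 0.6488352244708417
0.06 ledge 0.6185475623151592 0.6485697003812297
side 0.47 [0.6392 0.0393 0.128 ]
side 0.2 [ 0.6435 -0.1792  0.128 ]
scene 0.71 [0.6357 0.0303 0.128 ]
scene 0.45 [0.6191 0.3302 0.128 ]
959 ((517.7932739257812, 41.96533966064453), (41.21636962890625, 21.914892196655273), 0.9665600061416626) [0.5311 0.0419 0.117 ]
0.68 [0.5381 0.0414 0.119 ]
```

View pics/p7.png

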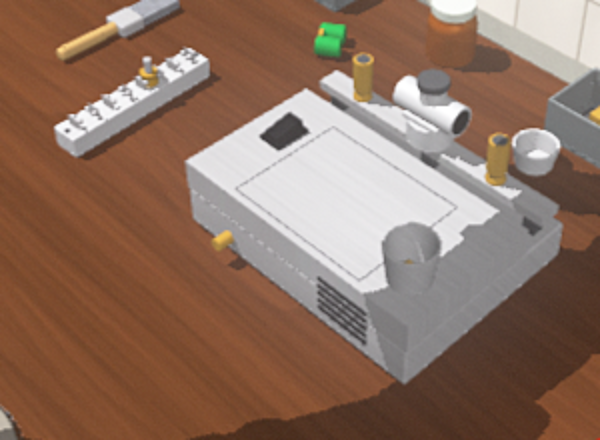

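Both slides stand at image (362,78) and (497,158), within about 1 mm of the centreline, and the plunger is still clipped. Now the rocker, pressed with shut fingers.

Emit:
arm_command(
  steps="0 0 0 -32 -6 0 0; 0 0 0 -64 -12 0 0; 0 0 0 -96 -18 0 0; 0 0 0 -96 -18 0 0; 0 0 0 -96 -18 0 0; 0 0 0 -96 -18 40 0; 0 0 0 -96 -18 80 0; 0 0 0 -96 -18 105 0; 0 0 0 -96 -18 105 0; 0 0 0 -96 -18 105 0",
)

```text
time: 22.55
tool_pos: [0.5403, 0.0421, 0.1598]
orientation: [1.0, 0.03, 0.0, 0.0]
force: [-0.2, -0.0, 1.2]
gripper_width: 0.001
gripper_force: 0.0
```

Emit:
arm_command(
  steps="0 0 0 0 0 10 0; 0 0 0 0 0 18 0; 0 0 0 0 0 22 0; 0 0 0 0 0 25 0; 0 0 0 0 0 27 0; 0 0 0 0 0 28 0; 0 0 0 0 0 28 0; 0 0 0 0 0 28 0",
)

```text
time: 23.35
tool_pos: [0.5405, 0.0425, 0.1326]
orientation: [1.0, 0.03, 0.002, -0.0]
force: [3.8, 0.2, 2.5]
gripper_width: -0.002
gripper_force: 1.7
```

Emit:
arm_command(
  steps="0 0 0 0 0 1 0; 0 0 0 0 0 2 0; 0 0 0 0 0 3 0; 0 0 0 0 0 3 0; 0 0 0 0 0 3 0",
)

```text
time: 23.85
tool_pos: [0.5408, 0.0425, 0.1308]
orientation: [1.0, 0.03, 0.002, -0.0]
force: [1.8, -0.8, 10.3]
gripper_width: -0.001
gripper_force: 5.2
```

Emit:
arm_command(
  steps="0 0 0 0 0 1 0; 0 0 0 0 0 1 0; 0 0 0 0 0 -20 0; 0 0 0 0 0 -60 0; 0 0 0 0 0 -100 0; 0 0 0 -40 0 -120 0; 0 0 0 -60 0 -120 0; 0 0 0 -60 0 -120 0; 0 0 0 -60 0 -120 0",
)

```text
time: 24.75
tool_pos: [0.4779, 0.0389, 0.2476]
orientation: [1.0, 0.031, -0.002, 0.0]
force: [-0.4, 0.3, -0.1]
gripper_width: 0.001
gripper_force: 0.0
```

```bash
python3 see.py p8.png; python3 - <<'E'
from m import *
im=robot.get_image("wrist");print(robot.get_state()["tool_pos"])
P=cloud(im).reshape(-1,3);P=P[np.isfinite(P).all(1)]
r=P[(np.abs(P[:,1]-.042)<.007)]
for x in np.arange(.494,.546,.004):
    q=r[np.abs(r[:,0]-x)<.002];print(round(x,3),len(q),np.median(q[:,2]) if len(q) else 0)
cap=P[(P[:,2]>.1825)&(P[:,2]<.19)&(np.hypot(P[:,0]-.637,P[:,1]+.078)<.04)]
if len(cap)>9:print(cv2.minEnclosingCircle((cap[:,:2]*1000).astype(np.float32)))
E
```

```text
[0.4779 0.0389 0.2476] [ 0.9995  0.0306 -0.0017  0.    ] 0.0009536095346584282 [-0.4306  0.2726 -0.1111]
slide top 57 ((623.1195068359375, 28.9201602935791), 5.5892181396484375) 0.1548432598319997
-0.15 ledge 0.6216401467961921 0.6317116971830783
-0.0 ledge 0.6191283865574329 0.6418886598641343
0.02 ledge 0.6188574417300855 0.6326193823442061
0.04 ledge 0.6184826976495004 0.6390127028598154
0.06 ledge 0.6181743696361586 0.6383154625535824
side 0.8 [0.6335 0.027  0.128 ]
side 0.38 [0.654  0.1018 0.128 ]
scene 0.55 [0.6451 0.0341 0.128 ]
[0.4795 0.0388 0.2481]
0.494 1155 0.30173983789589537
0.498 1471 0.3076364436510367
0.502 109 0.11792893974497393
0.506 107 0.11724915565153976
0.51 107 0.11641773186823678
0.514 111 0.11564935000335497
0.518 107 0.11474304032073618
0.522 110 0.11395764834116373
0.526 111 0.113188059344006
0.53 109 0.11238724152714574
0.534 113 0.11139166198059003
0.538 120 0.10919640697727512
0.542 112 0.10077803845707364
0.546 104 0.099643743088772
((622.2599487304688, -77.43047332763672), 11.848908424377441)
```

The rocker slope is now -0.2 rad, a full swing, and nothing is touching the robot. I'll hand in.

```bash
python3 -c "
from cell import robot
print(robot.sign_off())"
```

```text
the job is handed in; nothing more can be done
None
```

The job is handed in with every step carried out: the carburetor and both slides stand on the ledge, each measured within about 1 mm of its centreline, the rocker is fully on, and the plunger is still in its clip; I moved the carburetor by gripping its bore lightly and sliding it along the deck, and the hand-in gave no verdict.

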